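Rock two boards to find the bent one and put it under a weight

TASK

One of the two round wooden boards is bent and rocks on the flat worktop. Test the left board and then, whatever you found, the right one too: press down near the edge with the fingers, at as many places round it as it takes to make it rock or to be sure that it lies flat. Then slide the one that rocks along the worktop, without lifting it, fully home into the V-shaped wooden stop, and set the jam jar upright on its middle to weigh it down. Leave the flat board where it lies and do not disturb the other things.

Things in the scene. Friction and masses are not known exactly. Their poses are not given: they have to be found in the camera images.
- board_1: Round wooden board, 150 mm across, 18 mm thick, 0.35 kg; two look alike and either may be the left one. Origin: centre of its underside, z up. One is flat. The other is bent along a line 12 mm off its centre: it rests level on the larger part; the smaller part rises from the bend by 0.13 rad, its edge up to 8 mm off the worktop, on an unknown side (turned any way round).
- board_2: The other board, with the same size and origin. Whichever is bent: a press of 4 N, 65 mm from the centre on the raised side (within 60 degrees of its middle) rocks the whole board by 0.13 rad until that part lies on the worktop; let go, it rocks back (1 to 3 N resist). Pressed elsewhere it stays still, as the flat one does everywhere.
- v_stop: Fixed V of two dark wooden rails, 135 mm long, 16 mm thick, 30 mm high, on the worktop behind the gap between the boards, open towards the robot. Its x axis points into the V along its middle; each inner face stands 60 degrees from it and they meet 87 mm ahead of the origin. Origin (worktop height): where the centre of a board touching both rails lies.
- jar: Glass jam jar with a yellow lid, 66 mm across (fits a 70 mm opening), 101 mm tall, 0.54 kg, closed, standing at the right. Origin: centre of its underside; z up.
- mug: Bystander: light blue mug, 87x123 mm over the handle, 96 mm tall, standing at the left. Origin: centre of its underside.
- garlic: Bystander: garlic bulb, 53 mm, near the front edge. Origin: centre of its underside.
- tomato: Bystander: tomato, 70 mm, behind the left board. Origin: centre of its underside.
- fish_tin: Bystander: low round tin, 86 mm across, 40 mm tall, at the left. Origin: centre of its underside.
- pepper_mill: Bystander: wooden pepper mill, 58 mm across, 160 mm tall, at the right, behind. Origin: centre of its underside.
- salt_shaker: Bystander: glass salt shaker, 44 mm across, 90 mm tall, at the right, behind. Origin: centre of its underside.
Mind the look-alikes: they are no part of the job. Leave any green look-alike of the jar alone.

How it is judged:
By the outcome, as a careful person would: the job done as asked, in the order asked, and still so for the second after the job is handed in, with the robot touching nothing.
It also fails if it takes over 72 s, if anything falls off the work surface, if the arm or the gripper's body presses on something with over 40 N, if the wrist force passes 120 N, or if a joint passes its speed limit or range.

ROBOT

A 6-joint arm with a two-finger parallel gripper is mounted at the origin on a cart in front of the work surface, level with it; the furniture and walls round the work are solid. World frame = base frame: x ahead of the robot, y to its left, z up, the work surface at z = 0. Lengths are in m, angles in rad, forces in N, time in s.
With the tool pointing down it reaches from about 0.35 to 0.775 m from the base axis. Payload 7.3 kg.
Tool frame: the origin (TCP) lies on the centre line of the jaws, within the pads' length; the fingertips stand 17 mm ahead of it and the grasp point (between the pads) lies 2 mm behind it; z points along the fingers, y is the line along which they close (so a half turn about z gives the same grasp; the last joint's range is limited). The gripper opens to 92 mm and grips with 3 to 60 N. Pads are 19 mm wide; open, the fingers measure 130 mm over their backs; the gripper's body (75 mm by 190 mm) begins 47 mm behind the grasp point.
Start: joints at [-1.299, 0.342, 1.524, -0, 1.275, -0.146], TCP at [0.213, -0.48, 0.244] pointing down, gripper open.
Joint ranges: [-2.53, 2.53], [-0.77, 2.02], [0.04, 2.7], [-1, 4.14], [0.28, 2.66], [-3.11, 3.11]. Speed limits (rad/s): [2.57, 2.57, 3.14, 3.14, 3.14, 3.14].

INTERFACE

Orientations are given as a unit quaternion [w, x, y, z].
In Python, from workcell import * gives the robot as it stands.
- The arm moves only by the shell command python3 -m crank 'ROWS' [FORCE]. ROWS is JSON, a list of rows, each a list of 3 entries, a list of its own where there are three numbers: the shift along the tool's x, y, z scaled (see below), then the turn, a rotation vector about the tool's x, y, z scaled (see below), then the closure, from -1 (fully open) to 1 (shut). A call has 1 to 8 rows; each row is the pose to reach, as a shift and turn from the pose commanded when the call began, along the tool's axes at that moment; what a row does not reach only later rows make up. The controller multiplies each number of a shift by 40 cm and each number of a turn by 45 degrees. A row lasts 1/10 s, in which the tool goes at most 50 mm and 8.59 degrees, less where a joint would pass 70% of its speed; a pose out of reach is approached as far as the arm can. A call with a number of a shift or a turn outside -1 to 1 is refused whole. A call with a gripper value outside its range is refused whole. The fingers move at their own pace and stop on an object; FORCE is the grip in N (left out, the last holds). Time passes only in rows, so rows that repeat a pose let the fingers close. It gives the time, the measured TCP pose, the force, the opening and the grip force at its end, in the units of the state.
- get_obs(): the state, without advancing time (a new reading comes with each control period).
- get_image(name): name is "side" or "top" or "wrist"; returns the picture (384x512x3 uint8, red, green, blue); there is no depth.
- camera_params(name): a dict with "mtx" (3x3 intrinsics, pixels), "R" (3x3) and "t" (3): a world point X has camera coordinates R X + t. Camera axes: x right, y down, z forward; pixel columns grow to the right and rows downward; lengths in m; the calibration is good to about 2 mm. The wrist camera is an equidistant fisheye: a pixel r from the principal point sees the ray r / f radians off the axis. A picture is of the moment at which its call begins: read the wrist's pose just before it. camera_params takes no time and is no camera call; for the wrist camera it gives the pose at the moment of the call.
- job_done(): hands the job in; it is judged then, once.
The state is a dict: "time": time; "joint_positions": joint angles; "joint_vel": joint speeds; "effort": joint torques, N m; "ee_pos": TCP position; "eef_rot": TCP orientation; "contact_force": force on the tool from outside, world axes, zero at the start; "torque": the same for the moment, N m; "finger_gap": finger opening in m; "finger_force": force on a finger pad.
Only numpy, scipy, OpenCV 4.12 (cv2) and the standard library are available. Lean on these libraries where they do the work, as an engineer would, in place of code of your own. Each camera call takes 0.05 s, during which the arm holds its last target. There are 200 camera calls.

## Working session

There is one attempt and no reset: what is moved stays moved. The work goes in short steps, Python scripts to look and compute and a shell command to move; the robot and the scene stay as the last step left them, time stands still between calls to the robot, and variables do not carry over. Pictures are saved under pics/ and viewed, at most 14 in all, crops included, and the job is handed in when it is done.

```bash
mkdir -p pics; python3 - <<'E'
from workcell import *
import cv2,numpy as np
o=get_obs();print(o)
for n in("top","side"):
    im=get_image(n);cv2.imwrite(f"pics/{n}0.png",cv2.resize(im[:,:,::-1],(800,600),interpolation=cv2.INTER_CUBIC))
    c=camera_params(n);print(n,{k:np.round(v,4).tolist() for k,v in c.items()})
E
```

```text
{'time': 0.0, 'joint_positions': array([-1.29902316e+00,  3.42716296e-01,  1.52502402e+00,  1.59643403e-05,
        1.27539582e+00, -1.45981989e-01]), 'joint_vel': array([-0.00039496,  0.00080669, -0.00235636,  0.00190798, -0.00077825,
        0.00168559]), 'effort': array([-8.25728580e-05, -4.31234765e+01, -2.44218689e+01,  7.18226214e-02,
        5.60300646e-02, -9.04398416e-05]), 'ee_pos': array([ 0.21292681, -0.47946305,  0.24304584]), 'eef_rot': array([-7.70691289e-04,  9.78264470e-01,  2.07359665e-01, -4.08873441e-05]), 'contact_force': array([-0.02001272, -0.66556523, -1.15713005]), 'torque': array([0.0095442 , 0.01264514, 0.0209866 ]), 'finger_force': 0.0, 'finger_gap': 0.09182193538372414}
top {'mtx': [[363.5858, 0.0, 255.0015], [0.0, 363.5858, 194.2074], [0.0, 0.0, 1.0]], 'R': [[-0.0112, -0.9999, 0.0065], [-0.9939, 0.0104, -0.1097], [0.1096, -0.0077, -0.9939]], 't': [0.1037, 0.5279, 1.1536]}
side {'mtx': [[362.2648, 0.0, 253.7615], [0.0, 362.2648, 194.0439], [0.0, 0.0, 1.0]], 'R': [[-0.6685, -0.7437, -0.0029], [-0.5967, 0.5387, -0.5947], [0.4438, -0.3959, -0.8039]], 't': [0.4216, 0.2622, 1.3829]}
```

View pics/top0.png

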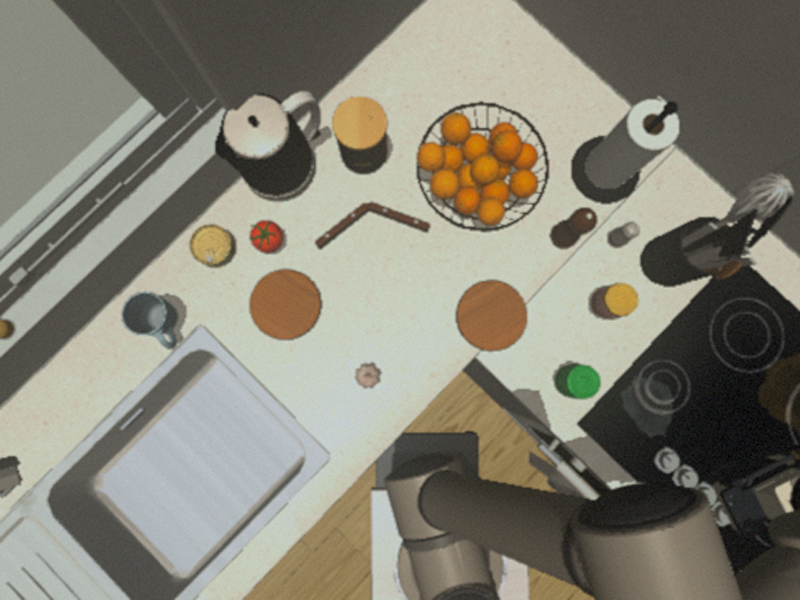

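View pics/side0.png

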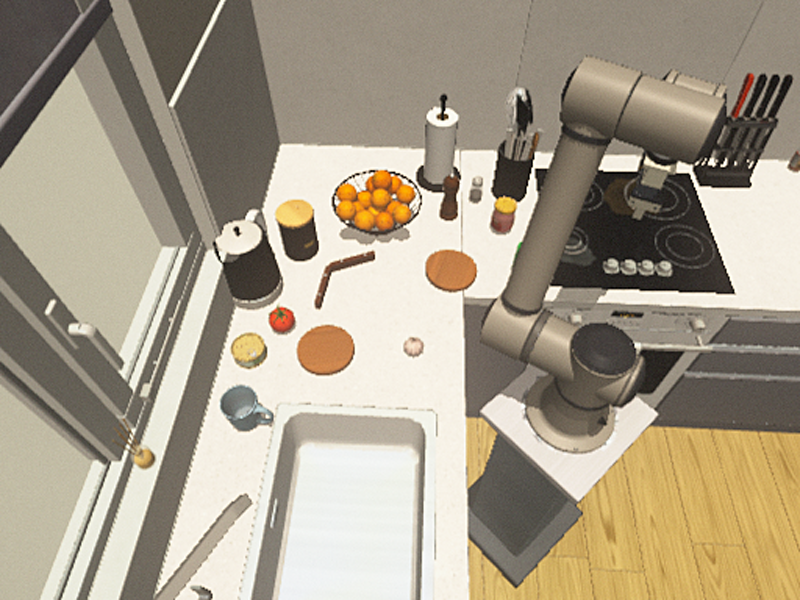

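The top view (800×600 pixels) shows the boards at about (285,304) and (491,315). The V apex is at about (369,206) with its ends at (319,245) and (429,228). The yellow jar's lid is at (621,299), the green look-alike at (580,381), the garlic at (368,375) and the tomato at (266,236). The side view agrees.

```bash
cat > h.py <<'E'
from workcell import *
import cv2,numpy as np
from scipy.spatial.transform import Rotation as Ro
def p2w(n,u,v,z,c=None):
    c=c or camera_params(n);K=c["mtx"]
    x=(u-K[0,2])/K[0,0];y=(v-K[1,2])/K[1,1]
    if n=="wrist":
        r=np.hypot(x,y);s=np.tan(r)/r if r>1e-9 else 1;x*=s;y*=s
    d=c["R"].T@[x,y,1];o=-c["R"].T@c["t"]
    return o+d*(z-o[2])/d[2]
def R():
    q=get_obs()["eef_rot"];return Ro.from_quat([q[1],q[2],q[3],q[0]])
def to(x,y,z,yaw=None):
    """shift/turn in crank units from the present pose to TCP x,y,z; tool down, tool y axis at yaw"""
    o=get_obs();r=R();sh=r.inv().apply(np.array([x,y,z])-o["ee_pos"])/.4
    out=[np.round(sh,3).tolist()]
    if yaw is not None:
        y_=np.array([np.cos(yaw),np.sin(yaw),0]);zz=np.array([0,0,-1.])
        best=min((Ro.from_matrix(np.c_[np.cross(s*y_,zz),s*y_,zz]) for s in(1,-1)),key=lambda t:(r.inv()*t).magnitude())
        out.append(np.round((r.inv()*best).as_rotvec()/(np.pi/4),3).tolist())
    return out
E
python3 - <<'E'
from h import *
im=get_image("top");hsv=cv2.cvtColor(im,cv2.COLOR_RGB2HSV)
for n,(u,v) in {"L":(285,304),"R":(491,315)}.items():
    m=cv2.inRange(hsv,(4,90,60),(18,255,255)); l,lab=cv2.connectedComponents(m)
    k=lab[int(v*.64),int(u*.64)]; cs,_=cv2.findContours((lab==k).astype(np.uint8),0,1)
    e=cv2.fitEllipse(max(cs,key=len));print(n,np.round(e[0],1),np.round(e[1],1),p2w("top",*e[0],.014)[:2].round(4))
for n,u,v,z in[("apex_in",369,213,.03),("jar",621,299,.1),("green",580,381,.1),("garlic",368,375,.03),("tomato",266,236,.04),("mill",585,220,.16),("mug",150,315,.09),("Lend",319,245,.02),("Rend",429,228,.02),("salt",630,230,.09)]:
    print(n,p2w("top",u*.64,v*.64,z)[:2].round(3))
c=im[120:165,195:285,::-1];cv2.imwrite("pics/v.png",cv2.resize(c,None,fx=8,fy=8,interpolation=cv2.INTER_CUBIC))
E
```

```text
L [182.1 194.4] [43.3 44.1] [0.5324 0.3375]
R [314.3 201.6] [43.3 43.9] [ 0.5042 -0.0969]
apex_in [0.722 0.158]
jar [ 0.525 -0.338]
green [ 0.367 -0.25 ]
garlic [0.382 0.162]
tomato [0.672 0.373]
mill [ 0.669 -0.254]
mug [0.505 0.586]
Lend [0.656 0.265]
Rend [0.691 0.031]
salt [ 0.666 -0.368]
```

View pics/v.png

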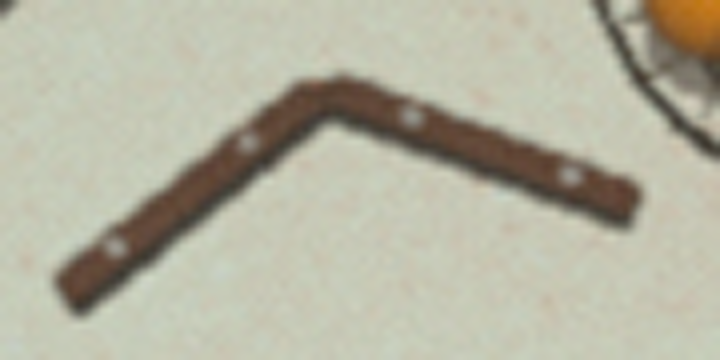

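The crop shows the V from inside: apex at about (331,110), left end (84,308) and right end (630,215) along the top inner edge.

```bash
python3 - <<'E'
from h import *
P=[p2w("top",195+u/8,120+v/8,.03)[:2] for u,v in[(331,110),(84,308),(630,215)]]
a,l,r=P;d1=(l-a)/np.linalg.norm(l-a);d2=(r-a)/np.linalg.norm(r-a)
ax=-(d1+d2);ax/=np.linalg.norm(ax)
print(np.round(P,4),np.linalg.norm(l-a),np.linalg.norm(r-a),"ang",np.degrees(np.arccos(d1@d2)),"axis",np.degrees(np.arctan2(ax[1],ax[0])),"origin",a-.087*ax)
# approach: fingers closed over left board
print(to(.5324-.065,.3375,.12,0.0),to(.5324,.3375,.12,np.pi/2))
E
```

```text
[[0.7307 0.1573]
 [0.6484 0.2591]
 [0.6852 0.0344]] 0.1308314394401665 0.13107386170453597 ang 120.72352555760473 axis 9.325281389146351 origin [0.64482866 0.14324149]
[[1.41, -1.609, 0.31], [-0.001, -0.001, -1.468]] [[1.559, -1.543, 0.31], [-0.001, 0.0, 0.532]]
```

```bash
python3 -m crank '[[[0.92,-0.62,0.1],[0,0,0.53],1],[[0.92,-0.62,0.1],[0,0,0.53],1],[[0.92,-0.62,0.1],[0,0,0.53],1],[[0.92,-0.62,0.1],[0,0,0.53],1],[[0.92,-0.62,0.1],[0,0,0.53],1],[[0.92,-0.62,0.1],[0,0,0.53],1],[[0.92,-0.62,0.1],[0,0,0.53],1],[[0.92,-0.62,0.1],[0,0,0.53],1]]' 20
python3 -c "
from h import *
print(to(.467,.3375,.08,np.pi/2))"
```

```text
time: 0.95
ee_pos: [0.4231, -0.1441, 0.2081]
eef_rot: [0.0, 1.0, 0.001, 0.0]
contact_force: [1.2, -0.4, -0.3]
finger_gap: 0.0324
finger_force: 0.0
[[0.111, -1.204, 0.32], [0.0, -0.0, 0.002]]
```

```bash
python3 -m crank '[[[0.09,-0.98,0.25],[0,0,0],1],[[0.09,-0.98,0.25],[0,0,0],1],[[0.09,-0.98,0.25],[0,0,0],1],[[0.09,-0.98,0.25],[0,0,0],1],[[0.09,-0.98,0.25],[0,0,0],1],[[0.09,-0.98,0.25],[0,0,0],1],[[0.09,-0.98,0.25],[0,0,0],1],[[0.09,-0.98,0.25],[0,0,0],1]]'
python3 -c "
from h import *
print(to(.467,.3375,.055,np.pi/2))"
```

```text
time: 1.75
ee_pos: [0.457, 0.2422, 0.109]
eef_rot: [0.0, 1.0, 0.001, -0.0]
contact_force: [1.2, 0.3, 0.6]
finger_gap: 0.0004
finger_force: 0.0
[[0.025, -0.238, 0.135], [0.0, 0.0, 0.002]]
```

```bash
python3 -m crank '[[[0.02,-0.225,0.13],[0,0,0],1],[[0.02,-0.225,0.13],[0,0,0],1],[[0.02,-0.225,0.13],[0,0,0],1],[[0.02,-0.225,0.13],[0,0,0],1],[[0.02,-0.225,0.13],[0,0,0],1]]'
python3 - <<'E'
from h import *
print(to(.467,.3375,.039,np.pi/2))
im=get_image("wrist");cv2.imwrite("pics/w1.png",cv2.resize(im[:,:,::-1],(800,600)))
E
```

```text
time: 2.25
ee_pos: [0.4652, 0.3293, 0.058]
eef_rot: [0.0, 1.0, 0.001, 0.0]
contact_force: [-0.0, 0.1, 0.3]
finger_gap: 0.0007
finger_force: 0.0
[[0.004, -0.02, 0.048], [0.001, -0.0, 0.002]]
```

View pics/w1.png

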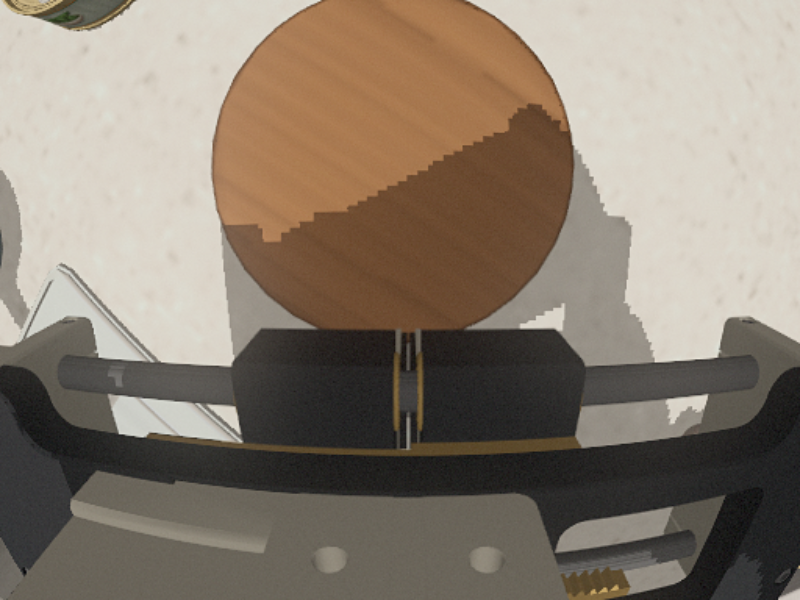

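The wrist view shows the left board with the closed fingers over its near edge at about (408,330). Its top looks uniform, with only the gripper's shadow on it. Pressing there.

```bash
python3 -m crank '[[[0,-0.01,0.03],[0,0,0],1],[[0,-0.01,0.048],[0,0,0],1],[[0,-0.01,0.05],[0,0,0],1],[[0,-0.01,0.05],[0,0,0],1]]'; python3 -m crank '[[[0,0,0.006],[0,0,0],1],[[0,0,0.012],[0,0,0],1],[[0,0,0.012],[0,0,0],1],[[0,0,0.012],[0,0,0],1]]'
```

```text
time: 2.7
ee_pos: [0.465, 0.3337, 0.0373]
eef_rot: [0.0, 1.0, 0.001, -0.0]
contact_force: [1.2, -1.1, 0.3]
finger_gap: 0.0003
finger_force: 0.0
time: 3.1
ee_pos: [0.4656, 0.3342, 0.0352]
eef_rot: [-0.0, 1.0, 0.001, 0.001]
contact_force: [-4.2, -3.6, 17.6]
finger_gap: 0.0004
finger_force: 8.5
```

```bash
python3 -m crank '[[[0,0,-0.06],[0,0,0],1],[[0.12,0,-0.06],[0,0,0],1],[[0.24,0,-0.06],[0,0,0],1],[[0.325,0,-0.06],[0,0,0],1],[[0.325,0,-0.04],[0,0,0],1],[[0.325,0,-0.011],[0,0,0],1],[[0.325,0,-0.011],[0,0,0],1],[[0.325,0,-0.011],[0,0,0],1]]'; python3 -m crank '[[[0,0,0.006],[0,0,0],1],[[0,0,0.011],[0,0,0],1],[[0,0,0.011],[0,0,0],1],[[0,0,0.011],[0,0,0],1]]'
```

```text
time: 3.9
ee_pos: [0.5933, 0.3344, 0.0364]
eef_rot: [0.0, 1.0, 0.001, -0.001]
contact_force: [0.1, 0.2, 0.4]
finger_gap: 0.0004
finger_force: 0.0
time: 4.3
ee_pos: [0.5939, 0.3347, 0.0353]
eef_rot: [0.0, 1.0, 0.001, -0.0]
contact_force: [-6.9, -2.7, 15.4]
finger_gap: 0.0004
finger_force: 7.9
```

```bash
python3 -c "
from h import *
print(get_obs()['joint_positions'].round(2))"
python3 -m crank '[[[0,0,-0.06],[0,0,0],1],[[-0.08,-0.08,-0.06],[0,0,0.25],1],[[-0.155,-0.165,-0.06],[0,0,0.4],1],[[-0.155,-0.165,-0.06],[0,0,0.6],1],[[-0.155,-0.165,-0.06],[0,0,0.8],1],[[-0.155,-0.165,-0.06],[0,0,1],1],[[-0.155,-0.165,-0.06],[0,0,1],1]]'
python3 -c "
from h import *
o=get_obs();print(o['joint_positions'].round(2),to(.5324,.4025,.0375,0))"
```

```text
[0.4  0.83 1.27 0.   1.05 1.97]
time: 5.0
ee_pos: [0.5319, 0.4005, 0.0566]
eef_rot: [0.0, 0.923, -0.384, -0.0]
contact_force: [0.1, 0.1, -0.5]
finger_gap: 0.0007
finger_force: 0.0
[ 0.53  0.77  1.31 -0.    1.06  2.89] [[-0.003, -0.005, 0.048], [0.001, -0.0, 0.997]]
```

```bash
python3 -m crank '[[[-0.027,0.031,0],[0,0,0.15],1],[[-0.027,0.031,0.03],[0,0,0.15],1],[[-0.027,0.031,0.049],[0,0,0.15],1],[[-0.027,0.031,0.049],[0,0,0.15],1],[[-0.027,0.031,0.049],[0,0,0.15],1]]'; python3 -m crank '[[[0,0,0.006],[0,0,0],1],[[0,0,0.011],[0,0,0],1],[[0,0,0.011],[0,0,0],1],[[0,0,0.011],[0,0,0],1]]'
python3 -c "
from h import *
a=np.radians(285);x,y=.5324+.064*np.cos(a),.3375+.064*np.sin(a)
print(get_obs()['joint_positions'].round(2),to(x,y,.056),to(x,y,.037))"
```

```text
time: 5.5
ee_pos: [0.5167, 0.3989, 0.0365]
eef_rot: [0.0, 0.9, -0.435, -0.0]
contact_force: [0.7, -0.3, 0.3]
finger_gap: 0.0004
finger_force: 0.0
time: 5.9
ee_pos: [0.5171, 0.3991, 0.0352]
eef_rot: [-0.001, 0.9, -0.435, 0.001]
contact_force: [-3.9, -3.6, 16.0]
finger_gap: 0.0008
finger_force: 7.8
[ 0.54  0.78  1.37 -0.    0.99  3.01] [[0.291, 0.129, -0.052]] [[0.291, 0.129, -0.004]]
```

```bash
python3 -m crank '[[[0,0,-0.06],[0,0,0],1],[[0.12,0.05,-0.06],[0,0,0],1],[[0.23,0.1,-0.06],[0,0,0],1],[[0.291,0.129,-0.06],[0,0,0],1],[[0.291,0.129,-0.04],[0,0,0],1],[[0.291,0.129,-0.011],[0,0,0],1],[[0.291,0.129,-0.011],[0,0,0],1],[[0.291,0.129,-0.011],[0,0,0],1]]'; python3 -m crank '[[[0,0,0.006],[0,0,0],1],[[0,0,0.011],[0,0,0],1],[[0,0,0.011],[0,0,0],1],[[0,0,0.011],[0,0,0],1]]'
```

```text
time: 6.7
ee_pos: [0.5476, 0.2769, 0.0364]
eef_rot: [0.0, 0.9, -0.435, -0.001]
contact_force: [0.5, 0.2, 0.4]
finger_gap: 0.0007
finger_force: 0.0
time: 7.1
ee_pos: [0.5479, 0.2769, 0.0352]
eef_rot: [-0.0, 0.9, -0.435, 0.0]
contact_force: [-7.3, -1.3, 18.4]
finger_gap: 0.0006
finger_force: 9.0
```

```bash
python3 -c "
from h import *
print(to(.4395,-.097,.075,np.pi/2))"
```

```text
[[0.564, 0.793, -0.1], [-0.001, -0.001, -1.146]]
```

```bash
python3 -m crank '[[[0,0,-0.1],[0,0,0],1],[[0.56,0.79,-0.1],[0,0,-1],1],[[0.56,0.79,-0.1],[0,0,-1],1],[[0.56,0.79,-0.1],[0,0,-1],1],[[0.56,0.79,-0.1],[0,0,-1],1],[[0.56,0.79,-0.1],[0,0,-1],1],[[0.56,0.79,-0.1],[0,0,-1],1],[[0.56,0.79,-0.1],[0,0,-1],1]]'
python3 -c "
from h import *
print(to(.4395,-.097,.055,np.pi/2))"
```

```text
time: 7.9
ee_pos: [0.4538, -0.0465, 0.073]
eef_rot: [0.0, 0.998, -0.056, 0.0]
contact_force: [0.9, -1.4, 0.0]
finger_gap: 0.0006
finger_force: 0.0
[[-0.022, 0.129, 0.045], [0.0, -0.001, -0.143]]
```

```bash
python3 -m crank '[[[-0.022,0.11,0.04],[0,0,-0.14],1],[[-0.022,0.11,0.04],[0,0,-0.14],1],[[-0.022,0.11,0.04],[0,0,-0.14],1],[[-0.022,0.11,0.04],[0,0,-0.14],1]]'
python3 - <<'E'
from h import *
print(to(.4395,-.097,.0375,np.pi/2))
im=get_image("wrist");cv2.imwrite("pics/w2.png",cv2.resize(im[:,:,::-1],(800,600)))
E
```

```text
time: 8.3
ee_pos: [0.4411, -0.0874, 0.0571]
eef_rot: [-0.0, 1.0, -0.003, 0.0]
contact_force: [0.3, 0.2, -0.5]
finger_gap: 0.0004
finger_force: 0.0
[[-0.004, 0.024, 0.049], [-0.0, -0.001, -0.008]]
```

View pics/w2.png

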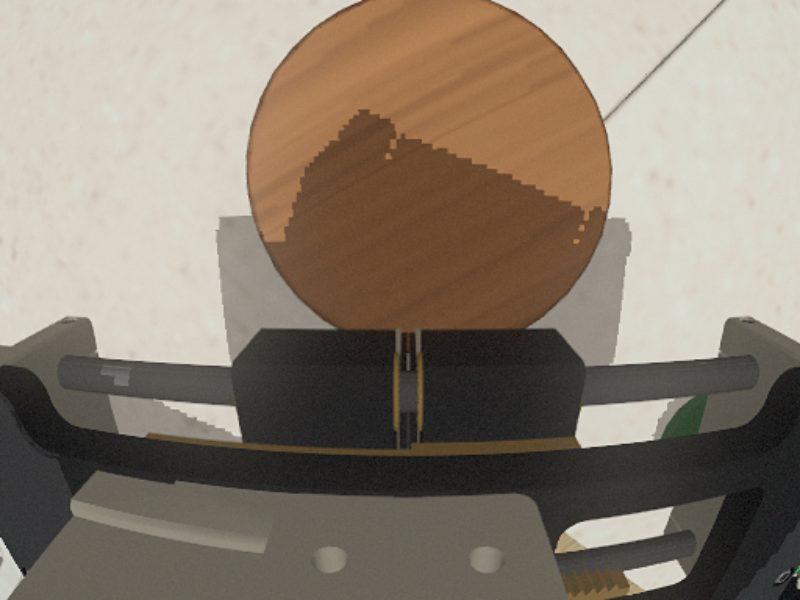

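The wrist view shows the right board's near edge under the fingers at about (408,330), with the green jar at lower right (685,420), clear of the body.

```bash
python3 -m crank '[[[0,0.024,0.02],[0,0,0],1],[[0,0.024,0.035],[0,0,0],1],[[0,0.024,0.049],[0,0,0],1],[[0,0.024,0.049],[0,0,0],1],[[0,0.024,0.049],[0,0,0],1]]'; python3 -m crank '[[[0,0,0.006],[0,0,0],1],[[0,0,0.011],[0,0,0],1],[[0,0,0.011],[0,0,0],1],[[0,0,0.011],[0,0,0],1]]'
```

```text
time: 8.85
ee_pos: [0.4403, -0.0977, 0.037]
eef_rot: [-0.0, 1.0, -0.003, -0.0]
contact_force: [0.2, -0.1, 0.7]
finger_gap: 0.0007
finger_force: 0.0
time: 9.25
ee_pos: [0.4408, -0.098, 0.0351]
eef_rot: [0.0, 1.0, -0.003, 0.001]
contact_force: [-6.0, 2.5, 26.3]
finger_gap: 0.0003
finger_force: 13.4
```

Flat there. Next is the far side, read at a higher level first.

```bash
python3 -m crank '[[[0,0,-0.06],[0,0,0],1],[[0.12,0,-0.06],[0,0,0],1],[[0.24,0,-0.06],[0,0,0],1],[[0.32,0,-0.06],[0,0,0],1],[[0.32,0,-0.035],[0,0,0],1],[[0.32,0,-0.012],[0,0,0],1],[[0.32,0,-0.012],[0,0,0],1],[[0.32,0,-0.012],[0,0,0],1]]'; python3 -m crank '[[[0,0,0.006],[0,0,0],1],[[0,0,0.01],[0,0,0],1],[[0,0,0.01],[0,0,0],1],[[0,0,0.01],[0,0,0],1]]'; python3 -c "
from h import *
print(get_obs()['joint_positions'].round(2))"
```

```text
time: 10.05
ee_pos: [0.5669, -0.0986, 0.0373]
eef_rot: [-0.0, 1.0, -0.003, -0.001]
contact_force: [-0.6, -0.9, 0.8]
finger_gap: 0.0006
finger_force: 0.2
time: 10.45
ee_pos: [0.5681, -0.0988, 0.0352]
eef_rot: [0.0, 1.0, -0.003, 0.0]
contact_force: [-3.9, 1.7, 10.1]
finger_gap: 0.0004
finger_force: 5.4
[-0.31  0.67  1.61 -0.    0.86  1.27]
```

```bash
python3 -m crank '[[[0,0,-0.06],[0,0,0],1],[[-0.08,-0.08,-0.06],[0,0,-0.25],1],[[-0.16,-0.165,-0.06],[0,0,-0.4],1],[[-0.16,-0.165,-0.06],[0,0,-0.6],1],[[-0.16,-0.165,-0.06],[0,0,-0.8],1],[[-0.16,-0.165,-0.06],[0,0,-1],1]]'; python3 -c "
from h import *
print(to(.504,-.033,.055,0))"
```

```text
time: 11.05
ee_pos: [0.5046, -0.0321, 0.0582]
eef_rot: [0.0, 0.93, 0.366, 0.0]
contact_force: [0.9, 0.2, -0.3]
finger_gap: 0.0002
finger_force: 0.0
[[-0.003, 0.001, 0.008], [0.001, -0.0, -1.045]]
```

```bash
python3 -m crank '[[[0,0,0],[0,0,-0.2],1],[[0,0,0],[0,0,-0.4],1],[[0,0,0],[0,0,-0.6],1],[[0,0,0],[0,0,-0.8],1],[[0,0,0.02],[0,0,-1],1],[[0,0,0.048],[0,0,-1],1],[[0,0,0.048],[0,0,-1],1],[[0,0,0.048],[0,0,-1],1]]'; python3 -m crank '[[[0,0,0.006],[0,0,0],1],[[0,0,0.01],[0,0,0],1],[[0,0,0.01],[0,0,0],1],[[0,0,0.01],[0,0,0],1]]'
```

```text
time: 11.85
ee_pos: [0.5046, -0.0324, 0.0387]
eef_rot: [-0.0, 0.722, 0.692, -0.0]
contact_force: [-0.6, 0.8, -0.3]
finger_gap: 0.0005
finger_force: 0.0
time: 12.25
ee_pos: [0.5058, -0.0324, 0.0352]
eef_rot: [0.001, 0.722, 0.692, 0.001]
contact_force: [1.7, 1.2, 5.9]
finger_gap: 0.0006
finger_force: 2.7
```

```bash
python3 -c "
from h import *
print(to(.504,-.161,.0352))"
```

```text
[[-0.321, 0.009, 0.0]]
```

```bash
python3 -m crank '[[[0,0,-0.06],[0,0,0],1],[[-0.12,0,-0.06],[0,0,0],1],[[-0.24,0,-0.06],[0,0,0],1],[[-0.321,0.009,-0.06],[0,0,0],1],[[-0.321,0.009,-0.035],[0,0,0],1],[[-0.321,0.009,-0.012],[0,0,0],1],[[-0.321,0.009,-0.012],[0,0,0],1],[[-0.321,0.009,-0.012],[0,0,0],1]]'; python3 -m crank '[[[0,0,0.006],[0,0,0],1],[[0,0,0.01],[0,0,0],1],[[0,0,0.01],[0,0,0],1],[[0,0,0.01],[0,0,0],1]]'; python3 -c "
from h import *
im=get_image('side');cv2.imwrite('pics/s2.png',cv2.resize(im[140:200,255:325,::-1],None,fx=8,fy=8))"
```

```text
time: 13.05
ee_pos: [0.5026, -0.1594, 0.0388]
eef_rot: [-0.001, 0.721, 0.693, -0.0]
contact_force: [0.0, -0.2, -0.3]
finger_gap: 0.0005
finger_force: 0.0
time: 13.45
ee_pos: [0.5032, -0.1606, 0.0354]
eef_rot: [0.0, 0.722, 0.692, -0.0]
contact_force: [0.7, 0.0, 0.1]
finger_gap: 0.0008
finger_force: 0.0
```

View pics/s2.png

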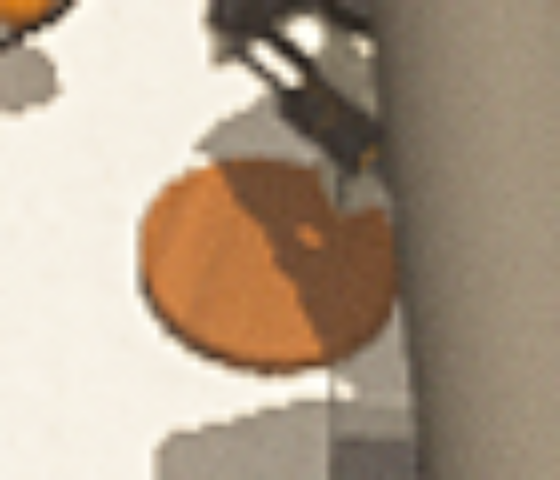

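No contact here yet at 35.4 mm. I'll finish this press, then recheck the far side slowly, since a faint 0.2 N finger force showed there.

```bash
python3 -m crank '[[[0,0,0.004],[0,0,0],1],[[0,0,0.006],[0,0,0],1],[[0,0,0.006],[0,0,0],1]]'; python3 -c "
from h import *
print(to(.566,-.098,.05))"
```

```text
time: 13.8
ee_pos: [0.5033, -0.1608, 0.0351]
eef_rot: [0.001, 0.722, 0.692, 0.0]
contact_force: [-6.2, 2.9, 21.6]
finger_gap: 0.001
finger_force: 10.7
[[0.163, 0.15, -0.037]]
```

```bash
python3 -m crank '[[[0,0,-0.06],[0,0,-0.5],1],[[0.1,0.1,-0.06],[0,0,0.2],1],[[0.163,0.15,-0.06],[0,0,0.4],1],[[0.163,0.15,-0.06],[0,0,0.6],1],[[0.163,0.15,-0.06],[0,0,0.8],1],[[0.163,0.15,-0.06],[0,0,1],1],[[0.163,0.15,-0.045],[0,0,1],1],[[0.163,0.15,-0.035],[0,0,1],1]]';  python3 -m crank '[[[0,0,0.004],[0,0,0],1],[[0,0,0.005],[0,0,0],1]]'; for i in 1 2 3 4; do python3 -m crank '[[[0,0,0.005],[0,0,0],1]]' | egrep 'ee_p|force'; done
```

```text
time: 14.6
ee_pos: [0.5658, -0.0982, 0.0466]
eef_rot: [0.0, 0.933, 0.361, -0.0]
contact_force: [-0.8, -0.6, -0.2]
finger_gap: 0.0003
finger_force: 0.0
time: 14.8
ee_pos: [0.5657, -0.0982, 0.0447]
eef_rot: [-0.0, 0.931, 0.364, -0.0]
contact_force: [0.3, -0.5, 0.5]
finger_gap: 0.0006
finger_force: 0.0
ee_pos: [0.566, -0.0983, 0.0432]
contact_force: [-0.0, 0.1, -0.5]
finger_force: 0.0
ee_pos: [0.566, -0.0983, 0.0411]
contact_force: [-0.4, -0.3, -0.4]
finger_force: 0.4
ee_pos: [0.5661, -0.0982, 0.039]
contact_force: [0.7, 0.5, 0.2]
finger_force: 0.4
ee_pos: [0.566, -0.0982, 0.0369]
contact_force: [1.0, -1.1, 1.8]
finger_force: 0.4
```

A light contact holds from 41 mm down, so the far side is raised and gives way. Completing the press now.

```bash
python3 -m crank '[[[0,0,0.006],[0,0,0],1],[[0,0,0.011],[0,0,0],1],[[0,0,0.011],[0,0,0],1]]'; python3 -m crank '[[[0,0,-0.05],[0,0,0],1],[[0,0,-0.15],[0,0,-0.2],1],[[0,0,-0.2],[0,0,-0.4],1],[[0,0,-0.2],[0,0,-0.6],1]]'; python3 -c "
from h import *
a=np.radians(70.4)
print(to(.504-.09*np.cos(a),-.097-.09*np.sin(a),.11,a-np.pi/2))"
```

```text
time: 15.5
ee_pos: [0.5661, -0.0982, 0.0351]
eef_rot: [0.001, 0.932, 0.363, 0.001]
contact_force: [-7.1, 2.2, 22.6]
finger_gap: 0.0002
finger_force: 11.1
time: 15.9
ee_pos: [0.5675, -0.0987, 0.1158]
eef_rot: [0.002, 0.825, 0.565, 0.002]
contact_force: [-0.5, -0.5, -0.7]
finger_gap: 0.0007
finger_force: 0.0
[[-0.279, -0.143, 0.014], [0.008, -0.0, -0.036]]
```

```bash
python3 -m crank '[[[-0.14,-0.07,0],[0,0,-0.03],-1],[[-0.279,-0.143,0],[0,0,-0.03],-1],[[-0.279,-0.143,0],[0,0,-0.03],-1],[[-0.279,-0.143,0],[0,0,-0.03],-1],[[-0.279,-0.143,0],[0,0,-0.03],-1]]'; python3 - <<'E'
from h import *
o=get_obs();c=camera_params("wrist");im=get_image("wrist");cv2.imwrite("pics/w3.png",cv2.resize(im[:,:,::-1],(800,600)))
np.savez("w3.npz",mtx=c["mtx"],R=c["R"],t=c["t"])
E
```

```text
time: 16.4
ee_pos: [0.4716, -0.1811, 0.1126]
eef_rot: [0.0, 0.821, 0.571, 0.0]
contact_force: [1.5, -0.2, -0.1]
finger_gap: 0.0357
finger_force: 0.0
```

View pics/w3.png

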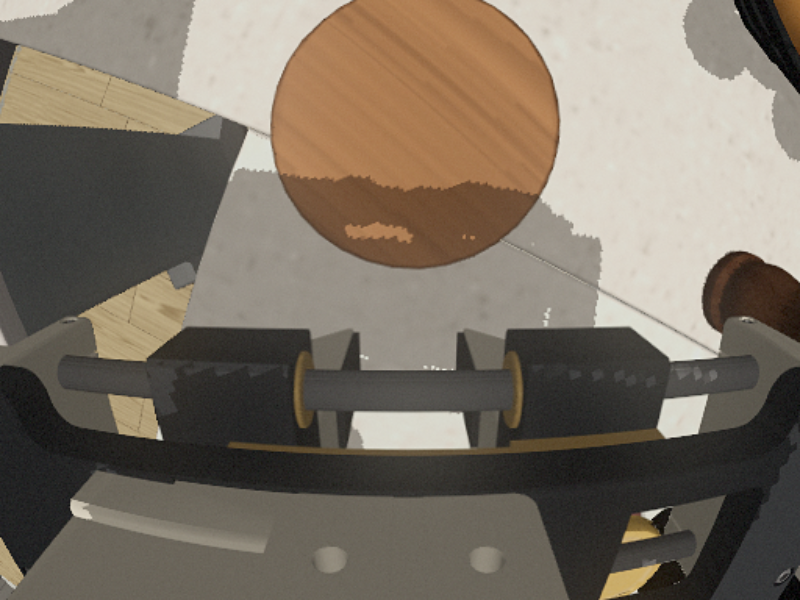

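The wrist view shows the board centred ahead: rim at left (272,130), right (560,125) and near (415,268). The fingers are about 7 px off its centre line.

```bash
python3 - <<'E'
from h import *
c=dict(np.load("w3.npz"))
P=[p2w("wrist",u/1.5625,v/1.5625,.018,c)[:2] for u,v in[(272,130),(560,125),(415,268)]]
A=np.array([[2*p[0],2*p[1],1] for p in P]);s=np.linalg.solve(A,[p@p for p in P])
C=s[:2];print("C",C.round(4),"r",np.sqrt(s[2]+C@C))
a=np.radians(70.4);d=np.array([np.cos(a),np.sin(a)])
print(R().as_matrix()[:,0])
for k in(.085,.069): print(to(*(C-k*d),.023,a-np.pi/2))
E
```

```text
C [ 0.5069 -0.0995] r 0.07427324905531169
[3.46475242e-01 9.38059106e-01 1.39448346e-04]
[[0.008, 0.014, 0.224], [0.001, -0.0, -0.015]]
[[0.048, 0.013, 0.224], [0.001, -0.0, -0.015]]
```

```bash
python3 -m crank '[[[0,0.013,0.1],[0,0,0],-1],[[0,0.013,0.2],[0,0,0],-1],[[0,0.013,0.222],[0,0,0],-1],[[0,0.013,0.222],[0,0,0],-1],[[0,0.013,0.222],[0,0,0],-1]]'
```

```text
time: 16.95
ee_pos: [0.4776, -0.1827, 0.0248]
eef_rot: [0.001, 0.82, 0.572, 0.0]
contact_force: [1.1, -0.2, 0.3]
finger_gap: 0.08
finger_force: 0.0
```

```bash
python3 -m crank '[[[0,0,0.004],[0,0,0],-1],[[0.015,0,0.004],[0,0,0],-1],[[0.04,0,0.004],[0,0,0],-1],[[0.07,-0.001,0.004],[0,0,0],-1],[[0.11,-0.003,0.004],[0,0,0],-1],[[0.16,-0.005,0.004],[0,0,0],-1],[[0.21,-0.006,0.004],[0,0,0],-1],[[0.26,-0.008,0.004],[0,0,0],-1]]'; python3 -m crank '[[[0.05,-0.001,0],[0,0,0],-1],[[0.1,-0.003,0],[0,0,0],-1],[[0.15,-0.004,0],[0,0,0],-1],[[0.2,-0.005,0],[0,0,0],-1],[[0.25,-0.006,0],[0,0,0],-1],[[0.3,-0.007,0],[0,0,0],-1],[[0.34,-0.008,0],[0,0,0],-1],[[0.37,-0.008,0],[0,0,0],-1]]';python3 -m crank '[[[0.02,0,0],[0,0,0],-1],[[0.03,0,0],[0,0,0],-1],[[0.035,0,0],[0,0,0],-1]]'; python3 - <<'E'
from h import *
c=camera_params("wrist");im=get_image("wrist");cv2.imwrite("pics/w4.png",cv2.resize(im[:,:,::-1],(800,600)))
np.savez("w4.npz",mtx=c["mtx"],R=c["R"],t=c["t"])
E
```

```text
time: 17.75
ee_pos: [0.51, -0.0829, 0.0226]
eef_rot: [0.001, 0.82, 0.572, 0.0]
contact_force: [-0.8, -3.0, 2.2]
finger_gap: 0.0919
finger_force: 1.7
time: 18.55
ee_pos: [0.5578, 0.0573, 0.0224]
eef_rot: [0.0, 0.82, 0.572, -0.0]
contact_force: [-1.9, -5.5, 3.6]
finger_gap: 0.0918
finger_force: 2.6
time: 18.85
ee_pos: [0.5624, 0.069, 0.0222]
eef_rot: [0.0, 0.82, 0.572, -0.0]
contact_force: [-2.8, -4.8, 5.3]
finger_gap: 0.0919
finger_force: 3.2
```

View pics/w4.png

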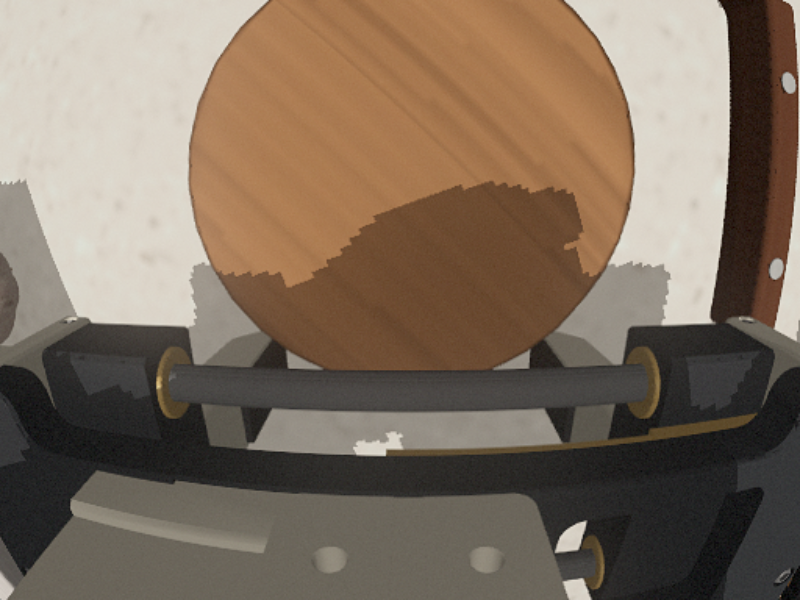

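The wrist view shows the board cradled evenly: rim 190–633, both fingers touching near (275,350) and (540,350), and the right rail clear at (730,200). Next I swing round the board.

```bash
python3 -m crank '[[[-0.03,0,0],[0,0,0],-1],[[-0.05,-0.03,0],[0,0,0.17],-1],[[-0.045,-0.06,0],[0,0,0.34],-1],[[-0.035,-0.09,0],[0,0,0.51],-1],[[-0.024,-0.114,0],[0,0,0.67],-1],[[-0.005,-0.138,0],[0,0,0.84],-1],[[0.012,-0.16,0],[0,0,1],-1],[[0.012,-0.16,0],[0,0,1],-1]]'; python3 -c "
from h import *
a=np.radians(9.3);C=np.array([.586,.133]);d=np.array([np.cos(a),np.sin(a)])
print(to(*(C-.086*d),.0222,a-np.pi/2))"
```

```text
time: 19.7
ee_pos: [0.5031, 0.096, 0.0218]
eef_rot: [-0.0, 0.977, 0.214, -0.0]
contact_force: [0.5, 0.1, 0.4]
finger_gap: 0.0919
finger_force: 0.0
[[0.02, -0.055, -0.001], [-0.001, 0.001, 0.342]]
```

```bash
python3 -m crank '[[[0.01,-0.03,0],[0,0,0.17],-1],[[0.02,-0.055,0],[0,0,0.342],-1],[[0.02,-0.055,0],[0,0,0.342],-1],[[0.02,-0.055,0],[0,0,0.342],-1]]'; python3 -m crank '[[[0.015,0,0],[0,0,0],-1],[[0.04,0,0],[0,0,0],-1],[[0.07,0,0],[0,0,0],-1],[[0.105,0,0],[0,0,0],-1],[[0.14,0,0],[0,0,0],-1],[[0.165,0,0],[0,0,0],-1],[[0.18,0,0],[0,0,0],-1],[[0.18,0,0],[0,0,0],-1]]'; python3 - <<'E'
from h import *
a=np.radians(9.3);d=np.array([np.cos(a),np.sin(a)]);p=get_obs()["ee_pos"][:2]
print("C est",p+.0685*d)
c=camera_params("wrist");im=get_image("wrist");cv2.imwrite("pics/w5.png",cv2.resize(im[:,:,::-1],(800,600)))
E
```

```text
time: 20.1
ee_pos: [0.5024, 0.1185, 0.022]
eef_rot: [0.0, 0.996, 0.084, 0.0]
contact_force: [-0.0, 0.5, 0.3]
finger_gap: 0.0918
finger_force: 0.0
time: 20.9
ee_pos: [0.5741, 0.1306, 0.022]
eef_rot: [0.0, 0.997, 0.082, 0.0]
contact_force: [-1.1, -1.5, 1.0]
finger_gap: 0.0916
finger_force: 0.1
C est [0.64173499 0.14170699]
```

View pics/w5.png

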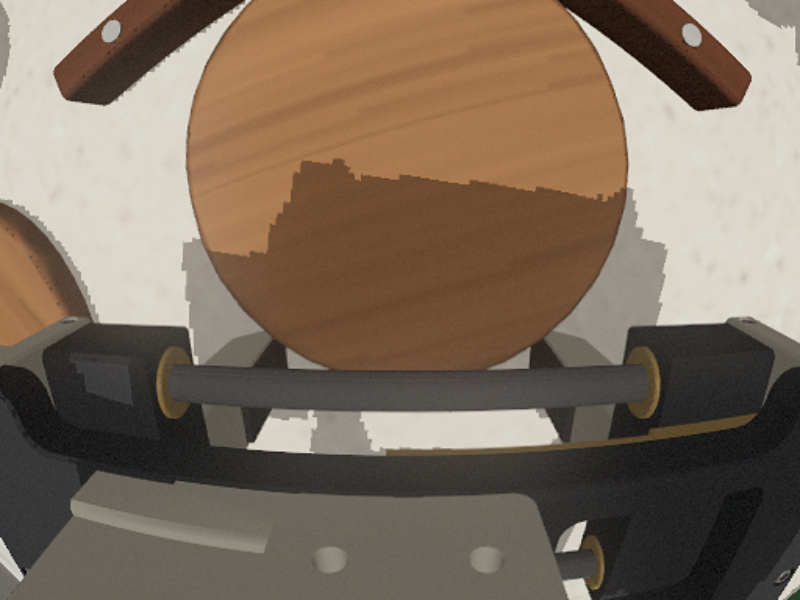

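The board sits almost symmetrically between the rails (ends at 55 and 750, board 187–627). Pushing home gently.

```bash
for i in 1 2 3 4 5; do python3 -m crank '[[[0.005,0,0],[0,0,0],-1],[[0.005,0,0],[0,0,0],-1]]'|egrep 'ee_pos|force';done
```

```text
ee_pos: [0.5749, 0.131, 0.022]
contact_force: [-1.5, -0.1, 0.5]
finger_force: 0.7
ee_pos: [0.577, 0.1315, 0.022]
contact_force: [-3.1, -0.4, 0.3]
finger_force: 1.0
ee_pos: [0.5793, 0.1318, 0.0221]
contact_force: [-2.2, -0.1, 0.5]
finger_force: 0.9
ee_pos: [0.5814, 0.1322, 0.0221]
contact_force: [-1.6, -0.1, 0.2]
finger_force: 0.8
ee_pos: [0.5822, 0.1324, 0.0219]
contact_force: [-5.5, -0.7, 1.1]
finger_force: 2.3
```

```bash
for i in 1 2 ; do python3 -m crank '[[[0.004,0,0],[0,0,0],-1],[[0.004,0,0],[0,0,0],-1]]'|egrep 'ee_pos|force';done
```

```text
ee_pos: [0.5825, 0.1324, 0.0217]
contact_force: [-8.9, -1.5, 4.6]
finger_force: 4.4
ee_pos: [0.5827, 0.1325, 0.0217]
contact_force: [-13.0, -2.3, 8.1]
finger_force: 6.6
```

Seated: the force rose along the V axis and the board stopped. Backing off and heading for the jar.

```bash
python3 -m crank '[[[-0.03,0,0],[0,0,0],-1],[[-0.08,0,0],[0,0,0],-1],[[-0.1,0,-0.1],[0,0,0.15],-1],[[-0.1,0.1,-0.22],[0,0,0.3],-1],[[-0.1,0.2,-0.34],[0,0,0.5],-1],[[-0.1,0.3,-0.42],[0,0,0.65],-1],[[-0.1,0.4,-0.44],[0,0,0.8],-1],[[-0.1,0.5,-0.44],[0,0,1],-1]]'; python3 - <<'E'
from h import *
im=get_image("top");hsv=cv2.cvtColor(im,cv2.COLOR_RGB2HSV)
m=cv2.inRange(hsv,(15,150,120),(32,255,255)); m[:170]=0;m[220:]=0;m[:,:370]=0;m[:,430:]=0
cs,_=cv2.findContours(m,0,1);k=max(cs,key=cv2.contourArea);e=cv2.minEnclosingCircle(k);mo=cv2.moments(k)
print(e,mo["m10"]/mo["m00"],mo["m01"]/mo["m00"]);p=p2w("top",*e[0],.101);print(p, p2w("top",670*.64,262*.64,0))
mb=cv2.inRange(hsv,(4,90,60),(18,255,255));_,lab,st,ce=cv2.connectedComponentsWithStats(mb)
for s,q in zip(st,ce):
    if 1000<s[4]<2500: print(s,p2w("top",*q,.014)[:2].round(4))
print(to(p[0],p[1],.19,np.radians(45)))
E
```

```text
time: 23.15
ee_pos: [0.5809, -0.0691, 0.2018]
eef_rot: [-0.0, 0.952, -0.305, 0.004]
contact_force: [0.3, 0.2, -1.2]
finger_gap: 0.0917
finger_force: 0.0
((397.0, 191.0), 10.440406799316406) 396.9528676888131 191.244179443498
[ 0.5263346  -0.33644571  0.101     ] [ 0.61591051 -0.48874265  0.        ]
[ 219  130   56   52 1739] [0.657  0.1413]
[ 160  173   45   44 1560] [0.5324 0.3374]
[[0.271, 0.605, 0.031], [-0.001, -0.014, 0.194]]
```

```bash
python3 -m crank '[[[0.271,0.59,0.02],[0,-0.014,0.19],-1],[[0.271,0.59,0.02],[0,-0.014,0.19],-1],[[0.271,0.59,0.02],[0,-0.014,0.19],-1],[[0.271,0.59,0.02],[0,-0.014,0.19],-1],[[0.271,0.59,0.02],[0,-0.014,0.19],-1],[[0.271,0.59,0.02],[0,-0.014,0.19],-1],[[0.271,0.59,0.02],[0,-0.014,0.19],-1],[[0.271,0.59,0.02],[0,-0.014,0.19],-1]]'; python3 - <<'E'
from h import *
print(to(.5263,-.3364,.065,np.radians(45)))
im=get_image("wrist");cv2.imwrite("pics/w6.png",cv2.resize(im[:,:,::-1],(800,600)))
E
```

```text
time: 24.0
ee_pos: [0.5315, -0.3218, 0.1897]
eef_rot: [-0.002, 0.928, -0.373, -0.005]
contact_force: [-0.1, -0.2, -0.4]
finger_gap: 0.0916
finger_force: 0.0
[[0.019, 0.035, 0.312], [0.0, 0.014, 0.028]]
```

View pics/w6.png

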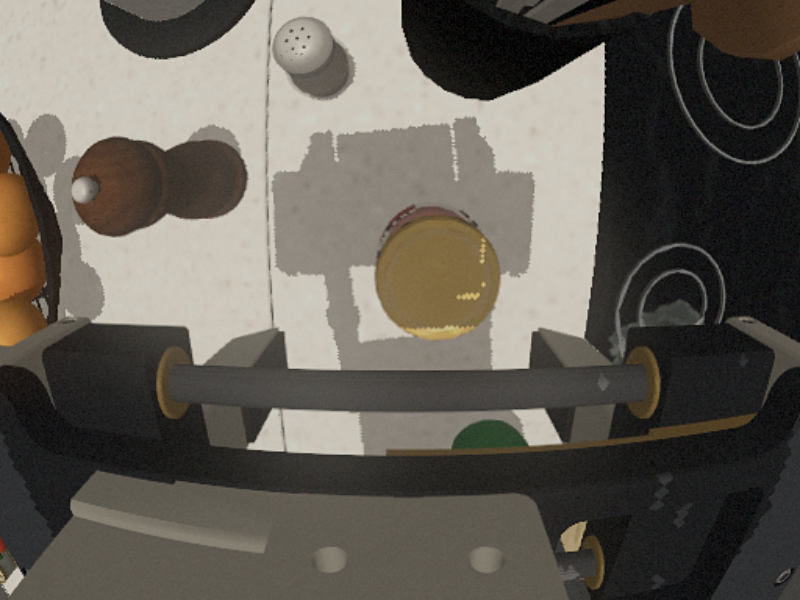

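The wrist view shows the lid at (437,277) between the open fingers and slightly to the right, as computed. The mill (120,185) and salt shaker (305,45) are well clear.

```bash
python3 -m crank '[[[0.019,0.034,0],[0,0.014,0.028],-1],[[0.019,0.034,0],[0,0.014,0.028],-1],[[0.019,0.034,0.08],[0,0.014,0.028],-1],[[0.019,0.034,0.18],[0,0.014,0.028],-1],[[0.019,0.034,0.27],[0,0.014,0.028],-1],[[0.019,0.034,0.31],[0,0.014,0.028],-1],[[0.019,0.034,0.31],[0,0.014,0.028],-1]]'; python3 -m crank '[[[0,0,0],[0,0,0],0.6],[[0,0,0],[0,0,0],0.6],[[0,0,0],[0,0,0],0.6],[[0,0,0],[0,0,0],0.6]]' 25
```

```text
time: 24.75
ee_pos: [0.5249, -0.3355, 0.0629]
eef_rot: [-0.0, 0.924, -0.383, -0.003]
contact_force: [-0.3, 0.2, -0.4]
finger_gap: 0.0918
finger_force: 0.0
time: 25.15
ee_pos: [0.5263, -0.3379, 0.0671]
eef_rot: [0.001, 0.924, -0.383, 0.001]
contact_force: [-2.0, -1.0, 3.7]
finger_gap: 0.0662
finger_force: 25.0
```

```bash
python3 -c "
from h import *
print(get_obs()['ee_pos'].round(4),to(.650,.1436,.19))"; python3 -m crank '[[[0,0,-0.03],[0,0,0],0.6],[[0,0,-0.09],[0,0,0],0.6],[[0,0,-0.17],[0,0,0],0.6],[[0,0,-0.26],[0,0,0],0.6],[[0,0,-0.33],[0,0,0],0.6],[[0,0,-0.33],[0,0,0],0.6]]'; python3 -c "
from h import *
print(to(.650,.1436,.19,np.radians(45)))"
```

```text
[ 0.5263 -0.3379  0.0671] [[-0.632, -1.069, -0.311]]
time: 25.75
ee_pos: [0.5278, -0.3379, 0.2025]
eef_rot: [0.002, 0.924, -0.383, 0.004]
contact_force: [-0.1, -0.9, -4.3]
finger_gap: 0.0662
finger_force: 25.0
[[-0.636, -1.067, 0.026], [-0.0, -0.011, -0.001]]
```

```bash
python3 -m crank '[[[-0.02,-0.03,0],[0,0,0],0.6],[[-0.06,-0.1,0],[0,0,0],0.6],[[-0.12,-0.19,0],[0,0,0],0.6],[[-0.18,-0.28,0],[0,0,0],0.6],[[-0.24,-0.38,0],[0,0,0],0.6],[[-0.3,-0.48,0],[0,0,0],0.6],[[-0.36,-0.58,0],[0,0,0],0.6],[[-0.42,-0.68,0],[0,0,0],0.6]]'; python3 -m crank '[[[-0.06,-0.1,0],[0,0,0],0.6],[[-0.12,-0.2,0],[0,0,0],0.6],[[-0.17,-0.29,0],[0,0,0],0.6],[[-0.2,-0.35,0],[0,0,0],0.6],[[-0.21,-0.38,0],[0,0,0],0.6],[[-0.21,-0.38,0],[0,0,0],0.6],[[-0.21,-0.38,0],[0,0,0],0.6]]'; python3 -c "
from h import *
print(to(.650,.1436,.10,np.radians(45)))"
```

```text
time: 26.55
ee_pos: [0.5986, -0.0229, 0.1948]
eef_rot: [0.001, 0.924, -0.383, -0.003]
contact_force: [0.6, -0.5, -3.7]
finger_gap: 0.0665
finger_force: 25.0
time: 27.25
ee_pos: [0.6474, 0.1403, 0.1957]
eef_rot: [0.001, 0.924, -0.383, -0.001]
contact_force: [-0.3, -0.0, -6.3]
finger_gap: 0.0663
finger_force: 25.0
[[-0.001, -0.011, 0.239], [0.005, 0.002, -0.001]]
```

```bash
python3 -m crank '[[[0,-0.01,0.05],[0,0,0],0.6],[[0,-0.01,0.12],[0,0,0],0.6],[[0,-0.01,0.19],[0,0,0],0.6],[[0,-0.01,0.23],[0,0,0],0.6],[[0,-0.01,0.24],[0,0,0],0.6],[[0,-0.01,0.24],[0,0,0],0.6]]'; for i in 1 2 3 4; do python3 -m crank '[[[0,0,0.005],[0,0,0],0.6],[[0,0,0.007],[0,0,0],0.6]]' | egrep 'ee_p|contact'; done
```

```text
time: 27.85
ee_pos: [0.6507, 0.1424, 0.1008]
eef_rot: [0.001, 0.923, -0.384, -0.001]
contact_force: [-0.6, 1.0, -4.7]
finger_gap: 0.0661
finger_force: 25.0
ee_pos: [0.6517, 0.1435, 0.0997]
contact_force: [0.2, -0.2, -5.1]
ee_pos: [0.6511, 0.1438, 0.096]
contact_force: [-0.3, 0.0, -4.7]
ee_pos: [0.6509, 0.1438, 0.0926]
contact_force: [0.3, -0.5, -5.0]
ee_pos: [0.6509, 0.1438, 0.0897]
contact_force: [-0.4, -1.1, -4.2]
```

```bash
for i in 1 2 3 4 ; do python3 -m crank '[[[0,0,0.002],[0,0,0],0.6],[[0,0,0.003],[0,0,0],0.6]]' | egrep 'ee_p|contact'; done
```

```text
ee_pos: [0.651, 0.1437, 0.0888]
contact_force: [-0.6, 0.2, -5.1]
ee_pos: [0.651, 0.1437, 0.0876]
contact_force: [0.7, -0.2, -4.9]
ee_pos: [0.6511, 0.1437, 0.0872]
contact_force: [-2.6, -1.0, 1.9]
ee_pos: [0.6513, 0.1436, 0.0869]
contact_force: [-4.8, -0.9, 8.1]
```

```bash
python3 -m crank '[[[0,0,-0.003],[0,0,0],0.6],[[0,0,-0.003],[0,0,0],0.6]]' 5; python3 -m crank '[[[0,0,0],[0,0,0],-0.5],[[0,0,0],[0,0,0],-0.7],[[0,0,0],[0,0,0],-1],[[0,0,0],[0,0,0],-1],[[0,0,0],[0,0,0],-1]]';  python3 - <<'E'
from h import *
print(to(.651,.1437,.0872))
im=get_image("wrist");cv2.imwrite("pics/w7.png",cv2.resize(im[:,:,::-1],(800,600)))
E
```

```text
time: 29.65
ee_pos: [0.6511, 0.1436, 0.0869]
eef_rot: [0.0, 0.924, -0.383, 0.0]
contact_force: [-2.0, -0.8, 2.2]
finger_gap: 0.0667
finger_force: 5.0
time: 30.15
ee_pos: [0.6512, 0.1438, 0.0865]
eef_rot: [0.0, 0.924, -0.383, 0.0]
contact_force: [0.0, 0.1, -0.3]
finger_gap: 0.0913
finger_force: 0.0
[[-0.0, 0.001, -0.002]]
```

View pics/w7.png

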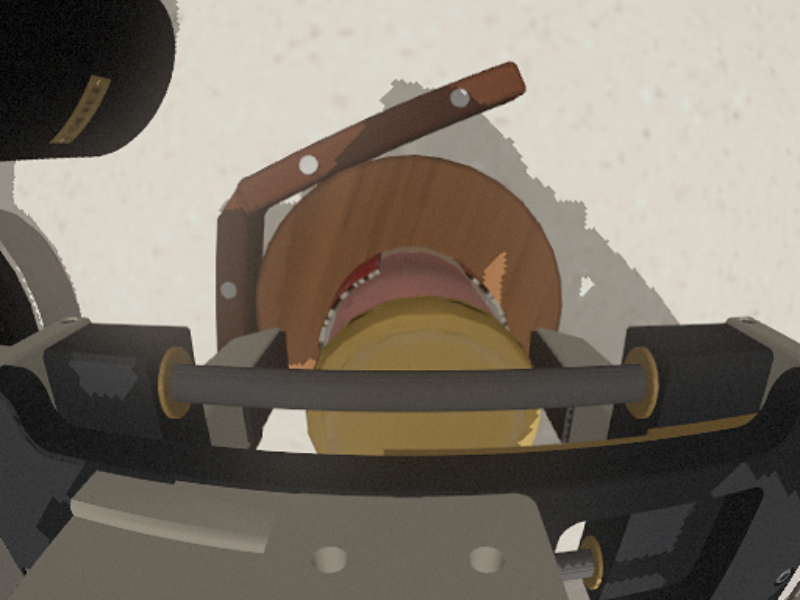

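The view shows the board against both rails, near (390,160) and (262,275), with the jar upright on it and the fingers clear. Lifting off.

```bash
python3 -m crank '[[[0,0,-0.03],[0,0,0],-1],[[0,0,-0.1],[0,0,0],-1],[[0,0,-0.2],[0,0,0],-1],[[0,0,-0.32],[0,0,0],-1],[[0,0,-0.42],[0,0,0],-1],[[-0.1,0.1,-0.42],[0,0,0],-1],[[-0.25,0.2,-0.42],[0,0,0],-1],[[-0.25,0.2,-0.42],[0,0,0],-1]]'; python3 -m crank '[[[-0.1,0.1,0],[0,0,0],-1],[[-0.2,0.2,0],[0,0,0],-1],[[-0.3,0.3,0],[0,0,0],-1],[[-0.35,0.4,0],[0,0,0],-1],[[-0.35,0.5,0],[0,0,0],-1],[[-0.35,0.6,0],[0,0,0],-1],[[-0.35,0.7,0],[0,0,0],-1],[[-0.35,0.7,0],[0,0,0],-1]]'; python3 - <<'E'
from h import *
a=get_image("top")[110:230,130:290,::-1];cv2.imwrite("pics/t9.png",cv2.resize(a,(800,600),interpolation=cv2.INTER_CUBIC))
E
```

```text
time: 31.0
ee_pos: [0.5209, 0.1585, 0.256]
eef_rot: [0.0, 0.924, -0.383, 0.0]
contact_force: [0.4, 0.9, 0.5]
finger_gap: 0.0919
finger_force: 0.0
time: 31.8
ee_pos: [0.2242, 0.0577, 0.2553]
eef_rot: [0.001, 0.923, -0.385, 0.001]
contact_force: [0.9, -0.4, 0.3]
finger_gap: 0.0919
finger_force: 0.0
```

View pics/t9.png

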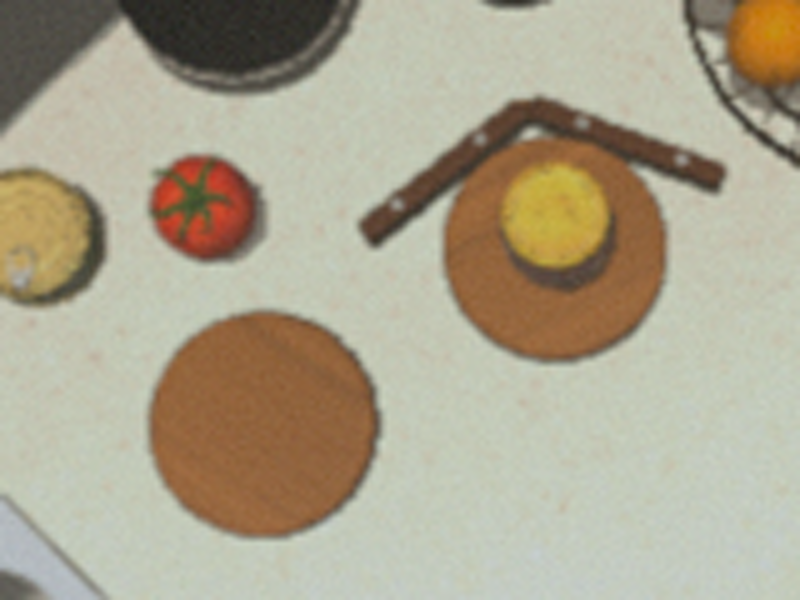

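The board is seated against both rails, centred at (555,250), with the jar's lid at (556,217). The left board has not moved. One numeric check, then I hand in.

```bash
python3 - <<'E'
from h import *
b=p2w("top",130+555/5,110+250/5,.014);j=p2w("top",130+556/5,110+217/5,.119);print(b,j)
if np.linalg.norm((b-j)[:2])<.012: print(job_done())
E
```

```text
[0.64556518 0.1431473  0.014     ] [0.64422843 0.13920981 0.119     ]
the job is handed in; nothing more can be done
None
```

The right board is the bent one: it rocked when pressed on its far side, and the left board lay flat at all four places I pressed. I slid the right board home against both rails, set the jar upright within about 5 mm of its middle by the top camera, and handed the job in at about 32 s.

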